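Kick out the roller and catch it on the track

ROBOT

A 7-joint arm with a two-finger parallel gripper is mounted at the origin on a cart in front of the work surface, level with it; the furniture and walls round the work are solid. World frame = base frame: x ahead of the robot, y to its left, z up, the work surface at z = 0. Lengths are in mm, angles in rad, forces in N, time in s.
With the tool pointing down it reaches from about 400 to 875 mm from the base axis. Payload 4.4 kg.
Tool frame: the origin (TCP) lies midway between the tips of the shut fingers; the grasp point (between the pads) lies 19 mm behind it (ctrl.pinch_z is the distance from the TCP to the grasp point, in mm); z points along the fingers, y is the line along which they close (so a half turn about z gives the same grasp; the last joint's range is limited). The gripper opens to 85 mm and grips with 20 to 120 N. Pads are 22 mm wide; open, the fingers measure 114 mm over their backs; the gripper's body (76 mm by 85 mm) begins 54 mm behind the grasp point. The pads swing forward as they close: fully open they stand 13 mm farther back than shut.
Start: joints at [-1.168, 0.628, 0.038, 1.517, -0.027, 0.996, -0.02], TCP at [293.66, 579.898, 231.313] pointing down, gripper open.
Joint ranges: [-3.06, 3.06], [-0.37, 2.12], [-1.25, 1.32], [0.18, 2.47], [-1.1, 4.24], [0.23, 1.98], [-2.94, 2.94]. Speed limits (rad/s): [2.57, 2.57, 3.14, 3.14, 3.14, 3.14, 3.14].

INTERFACE

Orientations are given as [roll, pitch, yaw] about the fixed x, y, z axes, in that order (R = Rz(yaw) Ry(pitch) Rx(roll)).
In Python, from cell import read_state, cams, order, ctrl gives the robot as it stands.
- The arm moves only by the tool move_arm, never from a script. Its argument "targets" is text: rows parted by semicolons, each of 7 numbers parted by spaces: the gripper's target within -1 to 1 (fully open at 1, half-way at 0, shut at -1), then the shift along the tool's x, y, z in cm, then the turn, a rotation vector about the tool's x, y, z in degrees. A call has 1 to 5 rows; each row shifts and turns the commanded pose from where the row before left it, along the tool's axes as they then stand; what a row does not reach is not made up. A row lasts 1/12 s, in which the tool goes at most 41.7 mm and 7.16 degrees, less where a joint would pass 70% of its speed; a pose out of reach is approached as far as the arm can. A call with a gripper value outside its range is refused whole. The fingers move at their own pace and stop on an object; the grip force is fixed at half the most. Time passes only in rows, so rows that do not move let the fingers close. It gives the time, the measured TCP pose, the force, the opening and the grip force at its end, in the units of the state.
- read_state(): the state, without advancing time (a new reading comes with each control period).
- cams.get_image(name): name is "scene" or "side" or "wrist"; returns a dict with "color" (420x560x3 uint8, red, green, blue), "fovy" (degrees; the focal length in pixels is half the picture's height over the tangent of half this angle, whatever the lens; pixels are square), "cx", "cy" (the principal point, pixels), "rvec" (rotation vector, rad) and "tvec" (3), from world to camera coordinates, as OpenCV has them. Camera axes: x right, y down, z forward; pixel columns grow to the right and rows downward; lengths in mm; the calibration is good to about 2 mm. A picture is of the moment at which its call begins. There is no depth.
- order.finish_job(): hands the job in; it is judged then, once.
The state is a dict: "clock": time; "qpos": joint angles; "qd": joint speeds; "tau": joint torques, N m; "eef_pos": TCP position; "tool_rot": TCP orientation; "force": force on the tool from outside, world axes, zero at the start; "torque": the same for the moment, N m; "width": finger opening in mm; "gripper_force": force on a finger pad.
Only numpy, scipy, OpenCV 4.12 (cv2) and the standard library are available. Lean on these libraries where they do the work, as an engineer would, in place of code of your own. Each camera call takes 0.05 s, during which the arm holds its last target. There are 200 camera calls.

TASK

On the small ejector stand, push the spring pad down with one finger so that the steel roller pops out of its nest, and trap the roller with the other finger on the sloping track before it rolls off the open lower end. Do not touch the roller while it still lies in the nest, do not pick it up, and leave the things around the stand where they are. Finish while holding: the pad still pressed well down, and the roller at rest on the track against your finger.

Things in the scene. Friction and masses are not known exactly. Their poses are not given: they have to be found in the camera images.
- ejector_stand: Fixed grey and steel stand, foot plate 190 x 150 mm (x -85 to +105, y -50 to +100). Origin on the bench (z = 0) below the middle of the track, z up. The track runs along x at y = 0 and descends at 10 degrees towards -x, the end nearer the robot. Beside it, at y = +60, is the spring pad on its housing (66 x 36 mm, 28 mm high).
- track_mid (a point): Middle of the track floor: the stand's x = 0, y = 0, 26 mm above the bench. The floor is 35 mm up at its upper end (x = +49) and 16 mm at the open lower end (x = -58). The channel is 46 mm wide between walls 5 mm thick that stand 6 mm above its floor.
- nest (a point): Middle of the nest's floor, at the stand's x = +67, y = 0: a pocket above the upper end of the track, 4 mm deeper than the track floor, between the step at x = +49 and a back stop at x = +79 whose top is 58 mm above the bench.
- pad_top (a point): Centre of the top of the spring pad, a flat ribbed metal plate 50 mm long (stand's x) by 26 mm wide (y), at x = 0, y = +60 of the stand; 43 mm above the bench when up, 33 mm when fully down. Moves with the pad. The track runs parallel, 60 mm away: one finger can press here while the other, level with it, stands over the track floor without touching it.
- kick_pad (a joint): Travel of the spring pad, m: 0 up, 0.010 fully down. About 2 N start it, about 5 to 6 N press it fully down; it springs back when let go. It raises a lifter under the nest by as much. At about 0.006 to 0.007 the roller pops over the step and then rolls off the track in about half a second, unless something stands in its way.
- roller: Loose plain steel roller, 36 mm in diameter, 40 mm long, about 0.22 kg. Origin at its centre; its own y is its axis, which lies across the track. It starts in the nest with its centre at x = +58, y = 0 of the stand, 51 mm above the bench. On the track its centre is 18 mm from the floor.
- gear_b: Loose steel gear, 55 mm across, 19 mm high, lying on the bench on the far side of the track from the pad (stand's -y). Origin under its centre. Leave alone.
- bush_bronze: Loose bronze flanged bush, 45 mm across, 30 mm high, standing on the bench beside the nest on the stand's -y side. Origin under its centre. Leave alone.
- tin_flux: Loose round tin, 61 mm across, 50 mm high, standing on the bench beyond the pad (stand's +y side). Origin under its centre. Leave alone.
There are look-alikes about, which are no part of the job. Leave any purple look-alike of the roller alone.

How it is judged (in metres and radians):
On the way:
1. the pad is pressed and the roller has popped out of the nest onto the track (value of joint kick_pad above 0.005 m and x of roller in the frame of ejector_stand below 0.046 m), for 0.05 s.
At the end, for the whole second after the job is handed in: The pad is held at least 5 mm down, and the roller rests on the track (out of the nest, not past the lower end, between the walls), touching a finger with more than 0.05 N and slower than 20 mm/s (all of step 1 and x of roller in the frame of ejector_stand above -0.06 m and y of roller in the frame of ejector_stand between -0.01 and 0.01 m and z of roller in the frame of ejector_stand between 0.028 and 0.06 m and contact force between the fingers and roller above 0.05 N and linear speed of roller below 0.02 m/s); the arm keeps its last pose, push and grip.
It fails at once if the roller is touched while it lies in the nest (contact force between the fingers and roller above 0.2 N and x of roller in the frame of ejector_stand above 0.053 m).
It fails at once if the roller is lifted off the stand (z of roller in the frame of ejector_stand above 0.072 m).
It fails at once if the roller rolls off the lower end of the track (x of roller in the frame of ejector_stand below -0.066 m).
It fails at once if a thing beside the stand is moved more than 15 mm (distance of any of gear_b, bush_bronze, tin_flux from where it was at the start of the episode above 0.015 m).
It also fails if it takes over 40 s, if anything falls off the work surface, if the arm or the gripper's body presses on something with over 40 N, if the wrist force passes 120 N, or if a joint passes its speed limit or range.

## Working session

There is one attempt and no reset: what is moved stays moved. The work goes in short steps, Python scripts to look and compute and a tool call to move; the robot and the scene stay as the last step left them, time stands still between calls to the robot, and variables do not carry over. Pictures are saved under pics/ and viewed, at most 10 in all, crops included, and the job is handed in when it is done.

Besides the shell and the picture viewer there is one more tool, called after "Call:" as a command line: name --argument value ..., lists and objects as JSON in quotes. move_arm: Moves the arm, as the interface text tells. Its arguments: {"type":"object","properties":{"targets":{"type":"string"}},"required":["targets"]}

```bash
mkdir -p pics; cat > h.py <<'E'
import numpy as np,cv2
from cell import read_state,cams,order,ctrl
def snap(n,f):
    d=cams.get_image(n); cv2.imwrite('pics/'+f+'.png',d['color'][...,::-1])
    np.save('pics/'+f+'.npy',{k:v for k,v in d.items()},allow_pickle=True); return d
def load(f): return np.load('pics/'+f+'.npy',allow_pickle=True).item()
def K(d):
    f=210/np.tan(np.radians(d['fovy'])/2); return np.array([[f,0,d['cx']],[0,f,d['cy']],[0,0,1]])
def proj(d,P):
    return cv2.projectPoints(np.float64(P).reshape(-1,1,3),np.float64(d['rvec']),np.float64(d['tvec']),K(d),None)[0].reshape(-1,2)
def onz(d,uv,z):
    R=cv2.Rodrigues(np.float64(d['rvec']))[0];c=-R.T@np.float64(d['tvec']).ravel()
    r=R.T@np.linalg.inv(K(d))@np.array([*uv,1.]);return c+r*(z-c[2])/r[2]
E
python3 - <<'E'
from h import *
a=snap('scene','s0');b=snap('side','d0')
for d in(a,b):
    R=cv2.Rodrigues(np.float64(d['rvec']))[0];print(-R.T@np.float64(d['tvec']).ravel(),d['fovy'],d['cx'],d['cy'])
s=read_state();print(s)
E
```

```text
[ 52.76488842 -99.63535308 523.38436296] 49.44122664338036 278.4822347018469 215.4549563924734
[ 491.95050228 -355.08713992  566.73632124] 45.10584124386917 274.30829522602437 219.37713427855402
{'clock': 0.1, 'qpos': array([-1.16778044,  0.62928135,  0.03841983,  1.51829478, -0.02697181,
        0.99628871, -0.01996964]), 'qd': array([ 1.76416888e-03, -2.70552489e-03, -8.10466121e-04,  1.92459945e-05,
       -2.64220774e-04,  4.08339262e-04,  1.46815361e-03]), 'tau': array([ 3.31881129e-03, -5.64539802e+01,  1.23065818e+00, -1.93977588e+01,
        1.13264754e-02,  5.36208550e-03,  2.55124796e-06]), 'eef_pos': array([293.39791433, 579.3713642 , 230.45406762]), 'tool_rot': array([-3.13983805e+00,  2.87471296e-05,  2.67284204e+00]), 'force': array([ 0.45591785,  0.52682527, -0.82406857]), 'torque': array([0.03595645, 0.00114043, 0.00366031]), 'gripper_force': 0.0, 'width': 85.81926732040095}
```

View pics/s0.png

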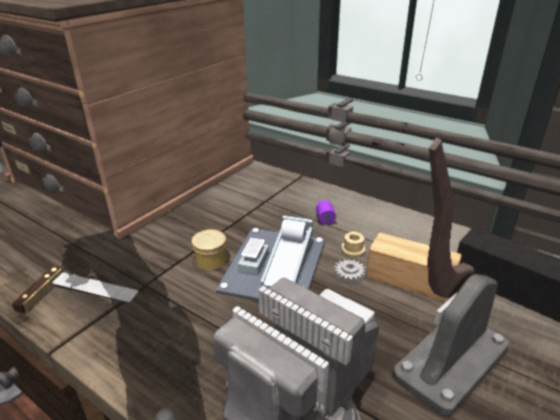

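View pics/d0.png

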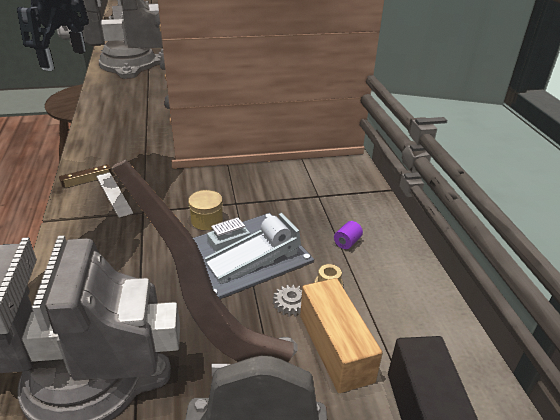

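Scene: roller in the nest at (294,229), pad at (253,250), tin (210,250), gear (350,269) and bush (353,243). The purple look-alike is at (326,212). Side: steel roller at (275,232), pad (229,229), purple (348,235). I choose the steel roller on the stand. The vise in front and the press arm on the right are obstacles.

```bash
python3 - <<'E'
import cv2,numpy as np
a=cv2.imread('pics/s0.png')[205:305,210:330];b=cv2.imread('pics/d0.png')[185:305,185:325]
cv2.imwrite('pics/c1.png',cv2.resize(a,None,fx=6,fy=6,interpolation=cv2.INTER_CUBIC))
cv2.imwrite('pics/c2.png',cv2.resize(b,None,fx=5,fy=5,interpolation=cv2.INTER_CUBIC))
E
```

```text
(no output)
```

View pics/c1.png

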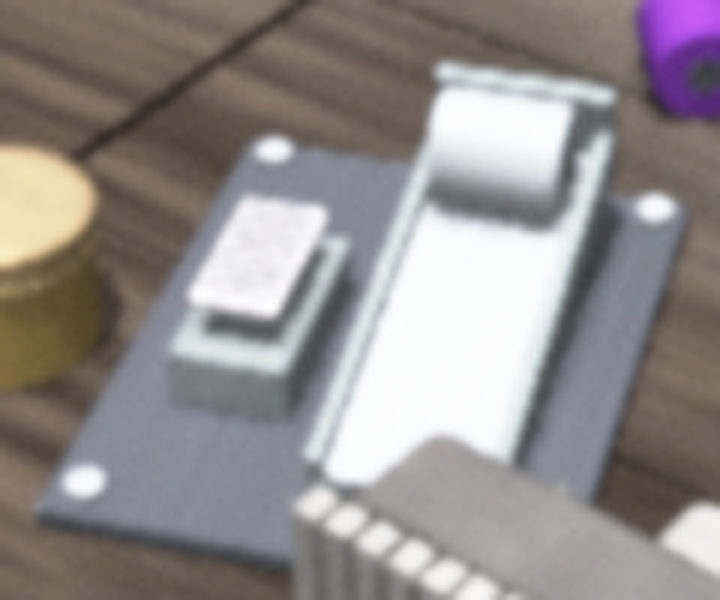

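View pics/c2.png

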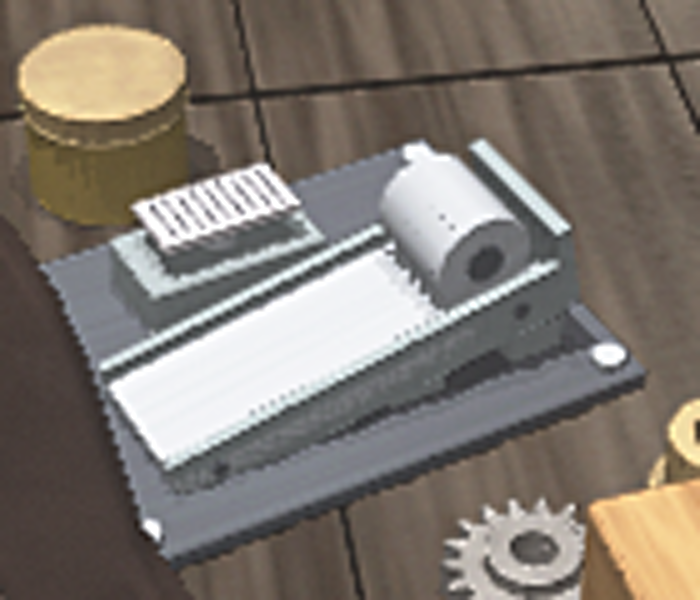

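The crops show the steel roller in the nest, the ribbed pad and the track clearly. The pad corners in c1 are at (245,197), (328,205), (272,318) and (190,298). Next I fit the stand pose.

```bash
cat > fit.py <<'E'
from h import *
from scipy.optimize import least_squares
S=[((25,73,43),(245,197)),((25,47,43),(328,205)),((-25,47,43),(272,318)),((-25,73,43),(190,298)),((-85,100,5),(40,513)),((105,-50,5),(688,206)),((105,100,5),(248,145))]
D=[((-25,73,43),(133,207)),((25,73,43),(262,163)),((25,47,43),(300,205)),((-25,47,43),(170,250)),((105,-50,5),(645,370)),((-85,-50,5),(165,550)),((-85,100,5),(40,265)),((-58,23,16),(110,385)),((-58,-23,16),(165,465))]
a,b=load('s0'),load('d0')
def W(p,P):
    c,s=np.cos(p[2]),np.sin(p[2]);P=np.float64(P)
    return np.c_[p[0]+c*P[:,0]-s*P[:,1],p[1]+s*P[:,0]+c*P[:,1],P[:,2]]
def res(p,w=(1,1)):
    r=[]
    for d,L,k,o,q in((a,S,6,(210,205),w[0]),(b,D,5,(185,185),w[1])):
        uv=np.array([(np.array(x[1])+.5)/k-.5+o for x in L]);r.append(q*(proj(d,W(p,[x[0] for x in L]))-uv))
    return np.concatenate(r).ravel()
if __name__=='__main__':
    x0=onz(b,(229,229),43);print(x0)
    for w in((1,1),(1,0),(0,1)):
        f=least_squares(res,[x0[0],x0[1]-60,0],args=(w,),loss='soft_l1');print(w,f.x,f.cost)
        if w==(1,1):print(res(f.x).reshape(-1,2).round(1).tolist());np.save('p.npy',f.x)
    p=np.load('p.npy');print('track_mid',W(p,[(0,0,26),(0,60,43)]),'tin',onz(a,(209.5,241),50),'bush',onz(b,(330,271),30))
    s=read_state();print(s['eef_pos'],s['tool_rot'])
E
python3 fit.py
```

```text
[548.94564909 309.02544137  43.        ]
(1, 1) [5.69664585e+02 2.64738210e+02 3.60406342e-01] 39.69788166901694
[[-0.0, 0.1], [-0.1, 0.8], [0.8, -1.5], [0.1, -0.5], [-0.5, 0.5], [0.1, 0.3], [-0.0, -0.1], [-0.0, -0.9], [0.5, -0.9], [0.1, -1.2], [-0.6, -1.1], [1.2, 0.1], [-6.0, 5.6], [-18.8, 7.2], [0.3, -0.8], [1.9, 0.4]]
(1, 0) [5.69724824e+02 2.64816400e+02 3.61684507e-01] 1.7893267790809577
(0, 1) [5.69599056e+02 2.64562498e+02 3.57778008e-01] 37.871075350043384
track_mid [[569.66458527 264.73821017  26.        ]
 [548.50531536 320.88342633  43.        ]] tin [509.97553115 388.34117012  50.        ] bush [693.39366434 196.12689761  30.        ]
[293.39791433 579.3713642  230.45406762] [-3.13983805e+00  2.87471296e-05  2.67284204e+00]
```

```bash
python3 - <<'E'
from h import *
a,b=load('s0'),load('d0')
def P(d):return K(d)@np.c_[cv2.Rodrigues(np.float64(d['rvec']))[0],np.float64(d['tvec']).reshape(3,1)]
for n,u,v in(('levertip',(437,145),(122,165)),('plate',(352,303),(165,325)),('jaw',(262,288),(62,238)),('jaw r',(370,325),(90,300)),('woodtop',(372,240),(303,284))):
    X=cv2.triangulatePoints(P(a),P(b),np.float64(u).reshape(2,1),np.float64(v).reshape(2,1));X=(X[:3]/X[3]).ravel()
    print(n,X.round(),(proj(a,X)-u).round(1),(proj(b,X)-v).round(1))
p=np.load('p.npy');s=read_state();yaw=p[2]+np.pi
c,sn=np.cos(p[2]),np.sin(p[2])
T=np.array([p[0]-c*5-sn*30,p[1]-sn*5+c*30]);print('target',T)
# shift in tool frame now
y=s['tool_rot'][2];d=T-s['eef_pos'][:2];print('tool shift',d@[np.cos(y),np.sin(y)],d@[np.sin(y),-np.cos(y)],'turn deg tool z',-np.degrees(yaw-y))
E
```

```text
levertip [440.   8. 355.] [[-0.2 -0.6]] [[-0.1  0.5]]
plate [450.  72. 106.] [[4.1 8.5]] [[ 1.9 -8.1]]
jaw [341. 135. 192.] [[0.3 0.8]] [[ 0.1 -0.7]]
jaw r [378.  28. 181.] [[-3.1 -8.5]] [[-1.9  7.1]]
woodtop [634. 134.  77.] [[1.2 3. ]] [[ 0.6 -3.1]]
target [554.4061823  291.04754576]
tool shift -363.1108324490941 -139.3070837835453 turn deg tool z -47.50719393717521
```

Call:
move_arm --targets "0.05 -2 -0.75 0 0 0 0;0.05 -3 -1.15 0 0 0 0;0.05 -3 -1.15 0 0 0 0;0.05 -3 -1.15 0 0 0 0;0.05 -3 -1.15 0 0 0 0"

```text
clock: 0.52
eef_pos: [394.9, 467.5, 230.9]
tool_rot: [-3.141, -0.0, 2.673]
force: [-0.1, 0.8, 0.8]
width: 45.0
gripper_force: 0.0
```

Call:
move_arm --targets "0.05 -3 -1.15 0 0 0 0;0.05 -3 -1.15 0 0 0 0;0.05 -3 -1.15 0 0 0 0;0.05 -3 -1.15 0 0 0 0;0.05 -3 -1.15 0 0 0 0"

```text
clock: 0.93
eef_pos: [502.8, 348.4, 230.9]
tool_rot: [-3.141, -0.0, 2.673]
force: [-0.1, -0.1, -0.1]
width: 44.9
gripper_force: 0.0
```

Call:
move_arm --targets "0.05 -3 -1.15 0 0 0 0;0.05 -3 -1.15 0 0 0 0;0.05 -1.3 -0.5 0 0 0 0;0.05 0 0 0 0 0 -6;0.05 0 0 0 0 0 -6.9"

```text
clock: 1.35
eef_pos: [555.1, 290.6, 230.7]
tool_rot: [-3.141, -0.001, 2.9]
force: [0.7, 0.4, -0.6]
width: 45.0
gripper_force: 0.0
```

Call:
move_arm --targets "0.05 0 0 2 0 0 -6.9;0.05 0 0 2 0 0 -6.9;0.05 0 0 2 0 0 -6.9;0.05 0 0 2 0 0 -6.9;0.05 0 0 2 0 0 -6.9"

```text
clock: 1.77
eef_pos: [553.9, 292.6, 130.2]
tool_rot: [3.141, -0.001, -2.776]
force: [1.1, 0.3, -0.2]
width: 44.4
gripper_force: 0.0
```

Call:
move_arm --targets "0.05 0 0 0 0 0 0;0.05 0 0 0 0 0 0;0.05 0 0 0 0 0 0"

```text
clock: 2.02
eef_pos: [555.0, 292.5, 132.2]
tool_rot: [3.141, 0.001, -2.786]
force: [0.5, -0.6, 0.5]
width: 44.9
gripper_force: 0.0
```

Call:
move_arm --targets "0.05 0 0 2 0 0 0;0.05 0 0 2 0 0 0;0.05 0 0 2 0 0 0;0.05 0 0 1 0 0 0;0.05 0 0 0 0 0 0"

```text
clock: 2.43
eef_pos: [553.8, 291.7, 60.3]
tool_rot: [-3.141, -0.002, -2.784]
force: [-0.3, 0.8, 0.4]
width: 44.9
gripper_force: 0.0
```

```bash
python3 - <<'E'
from h import *
d=snap('side','d1');w=snap('wrist','w1');s=snap('scene','s1')
x=cv2.resize(d['color'][165:305,165:345,::-1],None,fx=4.4,fy=4.2,interpolation=cv2.INTER_CUBIC)
cv2.imwrite('pics/d1c.png',x);print(read_state()['eef_pos'],read_state()['force'])
E
```

```text
[555.6532883  292.64695707  62.8191444 ] [0.63076179 0.78039518 0.07089983]
```

View pics/d1c.png

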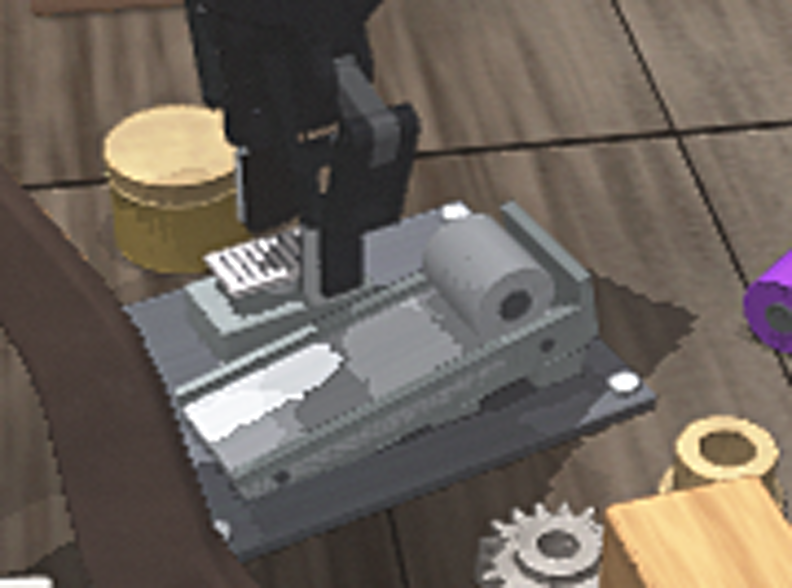

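View pics/w1.png

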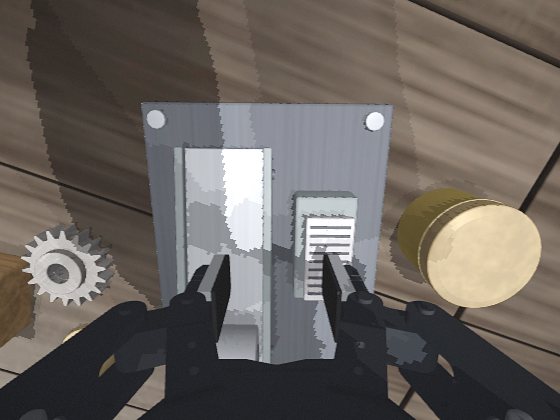

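The side view shows the track finger above the track, its tip at crop (335,292), and the other finger over the pad. The wrist view shows fingers at columns 220 and 333, against a track centre near 226 and pad near 329. I check this numerically.

```bash
python3 - <<'E'
from h import *
p=np.load('p.npy');d=load('d1');c,s=np.cos(p[2]),np.sin(p[2])
for uv in((305,297),(362,290)):
  for z in(60,64,68):
    X=onz(d,(165+uv[0]/4.4,165+uv[1]/4.2),z)[:2]-p[:2];print(uv,z,(X@[c,s]).round(1),(X@[-s,c]).round(1))
X=np.array([555,292.3])-p[:2];print(X@[c,s],X@[-s,c])
print(proj(load('w1'),[[p[0]-5*c-s*y,p[1]-5*s+c*y,z] for y,z in((0,26),(60,43),(0,64),(60,64))]))
E
```

```text
(305, 297) 60 -13.6 9.7
(305, 297) 64 -15.8 5.3
(305, 297) 68 -18.0 0.8
(362, 290) 60 6.3 3.2
(362, 290) 64 3.9 -1.1
(362, 290) 68 1.6 -5.5
-4.0026493263274965 30.962576087563978
[[224.88072725 241.35819836]
 [329.58725316 252.47833149]
 [212.68275303 270.15946934]
 [336.63725879 269.86889622]]
```

Call:
move_arm --targets "0.05 0 0 0.8 0 0 0;0.05 0 0 0.8 0 0 0;0.05 0 0 0 0 0 0;0.05 0 0 0 0 0 0"

```text
clock: 2.92
eef_pos: [554.3, 291.6, 44.8]
tool_rot: [-3.141, -0.001, -2.783]
force: [0.2, 0.2, -0.5]
width: 44.7
gripper_force: 0.0
```

Call:
move_arm --targets "0.05 0 0 0.3 0 0 0;0.05 0 0 0.2 0 0 0;0.05 0 0 0 0 0 0;0.05 0 0 0 0 0 0"

```text
clock: 3.25
eef_pos: [554.9, 292.0, 40.5]
tool_rot: [3.141, 0.0, -2.783]
force: [0.1, -0.2, 1.2]
width: 44.9
gripper_force: 0.8
```

Call:
move_arm --targets "0.05 0 0 0.2 0 0 0;0.05 0 0 0 0 0 0;0.05 0 0 0 0 0 0"

```text
clock: 3.5
eef_pos: [554.9, 292.0, 38.6]
tool_rot: [3.141, 0.001, -2.783]
force: [-0.3, -0.2, 4.4]
width: 44.9
gripper_force: 1.9
```

Call:
move_arm --targets "0.05 0 0 0.2 0 0 0;0.05 0 0 0.15 0 0 0;0.05 0 0 0 0 0 0;0.05 0 0 0 0 0 0"

```text
clock: 3.83
eef_pos: [554.9, 292.0, 34.9]
tool_rot: [3.141, 0.001, -2.783]
force: [0.6, -0.2, 4.6]
width: 44.8
gripper_force: 2.0
```

Call:
move_arm --targets "0.05 0 0 0.15 0 0 0;0.05 0 0 0.1 0 0 0;0.05 0 0 0 0 0 0;0.05 0 0 0 0 0 0"

```text
clock: 4.17
eef_pos: [554.8, 292.0, 32.5]
tool_rot: [3.141, 0.0, -2.784]
force: [0.1, 0.7, 6.4]
width: 45.1
gripper_force: 3.5
```

```bash
python3 - <<'E'
from h import *
d=snap('side','d2')
x=cv2.resize(d['color'][165:305,165:345,::-1],None,fx=4.4,fy=4.2,interpolation=cv2.INTER_CUBIC)
cv2.imwrite('pics/d2c.png',x);print(read_state()['eef_pos'],read_state()['force'])
E
```

```text
[554.72879738 292.00554433  32.51231704] [-1.55142967 -0.44293391  5.45301289]
```

View pics/d2c.png

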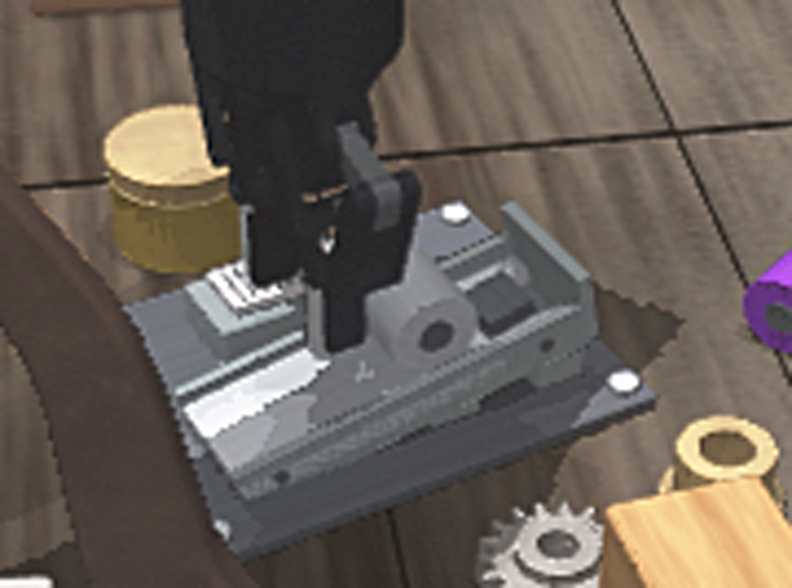

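The roller has popped out (crop (430,310)) and rests against the track finger. The nest is empty and the pad is down. I let it settle, check that it is still, then hand in.

Call:
move_arm --targets "0.05 0 0 0.05 0 0 0;0.05 0 0 0 0 0 0;0.05 0 0 0 0 0 0;0.05 0 0 0 0 0 0;0.05 0 0 0 0 0 0"

```text
clock: 4.63
eef_pos: [554.7, 292.0, 32.2]
tool_rot: [3.141, 0.0, -2.784]
force: [-1.5, 0.5, 8.0]
width: 44.8
gripper_force: 4.6
```

```bash
python3 - <<'E'
from h import *
p=np.load('p.npy');c,s=np.cos(p[2]),np.sin(p[2])
d=snap('side','d3');o=load('d2')
g=lambda i:i['color'][200:270,225:300].astype(float)
print('diff',np.abs(g(d)-g(o)).mean(),np.abs(g(d)-g(o)).max())
# end face centre at crop (435,337): stand y=-20
for z in(46,49,52):
    X=onz(d,(165+435/4.4,165+337/4.2),z)[:2]-p[:2];print(z,X@[c,s],X@[-s,c])
st=read_state();print(st['eef_pos'],st['force'])
E
```

```text
diff 1.6143492063492064 99.0
46 23.817939515378086 -19.51506757867611
49 22.00249074947217 -22.586194907655667
52 20.187041983566147 -25.657322236635185
[554.71728756 291.96121148  32.25503346] [-1.616436   -0.32643398  7.97178771]
```

```bash
python3 -c "
from cell import order
print(order.finish_job())"
```

```text
the job is handed in; nothing more can be done
None
```

I handed the job in with the spring pad pressed fully or nearly fully down (about 8 N on the tool). The roller was out of the nest and resting against the other finger, at about x = +23 mm on the track. The hand-in gave no verdict.

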